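Fetch the mounting medium from behind the solvent bottles

ROBOT

A 6-joint arm with a two-finger parallel gripper is mounted at the origin on the work surface. World frame = base frame: x ahead of the robot, y to its left, z up, the work surface at z = 0. Lengths are in m, angles in rad, forces in N, time in s.
With the tool pointing down it reaches from about 0.275 to 0.85 m from the base axis. Payload 19 kg.
Tool frame: the origin (TCP) lies at the very end of the fingers, on their centre line; the grasp point (between the pads) lies 19 mm behind it (robot.pinch_z is the distance from the TCP to the grasp point, in m); z points along the fingers, y is the line along which they close (so a half turn about z gives the same grasp; the last joint's range is limited). The gripper opens to 85 mm and grips with 20 to 120 N. Pads are 22 mm wide; open, the fingers measure 114 mm over their backs; the gripper's body (76 mm by 85 mm) begins 54 mm behind the grasp point. The pads swing forward as they close: fully open they stand 13 mm farther back than shut.
Start: joints at [1.049, 0.15, 1.437, -0, 1.554, -0.134], TCP at [0.217, 0.532, 0.231] pointing down, gripper open.
Joint ranges: [-2.8, 2.8], [-0.68, 2.1], [0.12, 2.68], [-1.39, 4.53], [0.16, 2.79], [-2.81, 2.81]. Speed limits (rad/s): [1.89, 1.89, 2.22, 3.01, 3.01, 3.01].

INTERFACE

Orientations are given as a rotation vector (axis times angle).
In Python, from workcell import read_state, viewer, order, robot gives the robot as it stands.
- The arm moves only by the tool step_arm, never from a script. Its argument "plan" is a list of rows, each a list of 7 numbers: the turn, a rotation vector about the world's x, y, z in units of 6 degrees (1.0 is 6 degrees), then the shift along the world's x, y, z in units of 40 mm (1.0 is 40 mm), then the closure, from 0 (fully open) to 1 (shut). In form: [[rx, ry, rz, x, y, z, claw], ...]. A call has 1 to 10 rows; each row shifts and turns the commanded pose from where the row before left it; what a row does not reach is not made up. A row lasts 1/10 s, in which the tool goes at most 50 mm and 8.59 degrees, less where a joint would pass 70% of its speed; a pose out of reach is approached as far as the arm can. A call is refused whole if a number of a shift passes 1 or a number of a turn 1, either way. A call with a gripper value outside its range is refused whole. The fingers move at their own pace and stop on an object; "squeeze" is the grip in N (left out, the last holds). Time passes only in rows, so rows that do not move let the fingers close. It gives the time, the measured TCP pose, the force, the opening and the grip force at its end, in the units of the state.
- read_state(): the state, without advancing time (a new reading comes with each control period).
- viewer.camera(name): name is "scene" or "top"; returns a dict with "image" (400x640x3 uint8, blue, green, red), "z_map" (400x640 float32, m along the optical axis (not along the pixel's ray), 0 where there is no reading), "fx", "fy", "cx", "cy" (pixels), "R" (3x3) and "t" (3): a world point X has camera coordinates R X + t. Camera axes: x right, y down, z forward; pixel columns grow to the right and rows downward; lengths in m; the calibration is good to about 2 mm. A picture is of the moment at which its call begins.
- order.finish_job(): hands the job in; it is judged then, once.
Trained networks look in a picture, given as the dict that the camera call returned (one of the last four; its "shot" number tells which), for a name from the list of things; names that differ only in an ending like _2 or _b are one class to them, and where a whole thing is asked for, a point or a joint stands for the part that bears it (a point fixed in the world has none). Each returns a list of dicts, best first, with "confidence" (0 to 1); they miss things now and then, are a little off and sometimes report something else, mostly with a low value. They report only what shows in the picture. A call takes as long as a camera call.
- viewer.recognise(picture, query): "point" ([column, row] in pixels, amid what is visible of it).
- viewer.regions_of(picture, query): "region" (400x640 bool, what is visible of it) and "point" ([column, row] in pixels, amid what is visible of it).
The state is a dict: "time_s": time; "joints": joint angles; "qd": joint speeds; "joint_torque": joint torques, N m; "ee_pos": TCP position; "orientation": TCP orientation; "force": force on the tool from outside, world axes, zero at the start; "torque": the same for the moment, N m; "width": finger opening in m; "finger_force": force on a finger pad.
Only numpy, scipy, OpenCV 4.12 (cv2) and the standard library are available. Lean on these libraries where they do the work, as an engineer would, in place of code of your own. Each camera call takes 0.05 s, during which the arm holds its last target. There are 200 camera calls.

TASK

Get the coverslipping place ready: the low amber jar of mounting medium (yellow lid) is boxed in by three tall bottles in the grey spill tray. Move all three bottles over to the steel side tray, then stand the jar in the middle of the green coaster on the coverslipping board, and then put each bottle back in the spill tray just where it stood at the start. Keep the bottles and the jar upright, set them down without dropping them, and leave the slide box, the wax block and the white-lidded spare jar alone.

Things in the scene. Friction and masses are not known exactly. Their poses are not given: they have to be found in the camera images.
- bottle_blue: White 250 ml plastic bottle with blue screw cap and blue band: body 60 mm in diameter up to 98 mm, shoulder sloping in to 110 mm, cap 36 mm in diameter from 111 to 138 mm (its top; the easiest grip), about 0.24 kg. Round about z (up); origin at the centre of its underside. Starts upright in the spill tray beside or in front of the amber jar; the three bottles swap places between starts.
- bottle_red: White 250 ml plastic bottle with red screw cap and red band: body 60 mm in diameter up to 98 mm, shoulder sloping in to 110 mm, cap 36 mm in diameter from 111 to 138 mm (its top; the easiest grip), about 0.24 kg. Round about z (up); origin at the centre of its underside. Starts upright in the spill tray beside or in front of the amber jar; the three bottles swap places between starts.
- bottle_green: White 250 ml plastic bottle with green screw cap and green band: body 60 mm in diameter up to 98 mm, shoulder sloping in to 110 mm, cap 36 mm in diameter from 111 to 138 mm (its top; the easiest grip), about 0.24 kg. Round about z (up); origin at the centre of its underside. Starts upright in the spill tray beside or in front of the amber jar; the three bottles swap places between starts.
- mountant_jar: The wanted jar: amber glass, yellow lid, 44 mm tall; glass 49 mm in diameter up to 28 mm, lid 52 mm from there to the top; about 0.13 kg. Origin at the centre of its underside, z up. Starts in the spill tray with a bottle 63 mm from it (centre to centre) on its left, on its right and on the robot's side; until they are gone the gripper's body has no room there.
- spill_tray: Grey open plastic tray, fixed: 150 mm (x) by 210 mm (y), walls 4 mm thick and 22 mm high, inner floor 4 mm above the bench. Origin at the centre of its underside on the bench, z up; its -x side faces roughly towards the robot. The jar starts at (+35, 0) mm in it, the bottles at (+35, +63), (-28, 0) and (+35, -63) mm.
- side_tray: Empty open steel tray, fixed: 300 mm (x, the long way) by 120 mm (y), walls 4 mm thick and 18 mm high, inner floor 4 mm above the bench. Origin at the centre of its underside on the bench, z up. Room for three bottles in a row, for instance at x = -90, 0 and +90 mm. It lies to the robot's left or right.
- coverslip_board: Grey coverslipping board, fixed, 8 mm thick, with a round green coaster (68 mm in diameter, 4 mm thick) near its robot end and glass slides stuck on the other. Origin on the bench straight under the coaster's centre, z up; the coaster's top is 12 mm above the origin. The board reaches from -60 to +150 mm in x and 65 mm either side in y. The side tray lies on the other hand.
- slide_box: Bystander: closed blue slide box, 87 x 100 x 34 mm, beyond the spill tray. Origin at the centre of its underside. Not to be disturbed.
- wax_block: Bystander: pink cassette with a wax block on it, 40 x 28 x 13 mm, between the robot and the spill tray. Origin at the centre of its underside. Not to be disturbed.
- spare_jar: Bystander: jar of the same shape as the wanted one (44 mm tall, 52 mm in diameter) but clear with a white lid, beyond the spill tray. Origin at the centre of its underside. Not to be disturbed.

How it is judged:
On the way, in this order (a step that is already met when the one before it is completed fails the run):
1. all three bottles stand upright and still in the side tray (x of bottle_blue in the frame of side_tray between -0.13 and 0.13 m and y of bottle_blue in the frame of side_tray between -0.045 and 0.045 m and z of bottle_blue in the frame of side_tray between 0 and 0.01 m and angle between each of bottle_blue, bottle_red, bottle_green's own z axis and vertical below 0.1 rad and linear speed of each of bottle_blue, bottle_red, bottle_green below 0.03 m/s and x of bottle_red in the frame of side_tray between -0.13 and 0.13 m and y of bottle_red in the frame of side_tray between -0.045 and 0.045 m and z of bottle_red in the frame of side_tray between 0 and 0.01 m and x of bottle_green in the frame of side_tray between -0.13 and 0.13 m and y of bottle_green in the frame of side_tray between -0.045 and 0.045 m and z of bottle_green in the frame of side_tray between 0 and 0.01 m), for 0.2 s.
2. the amber jar stands upright and still in the middle of the green coaster (within 13 mm) (horizontal distance between mountant_jar and coverslip_board below 0.013 m and z of mountant_jar in the frame of coverslip_board between 0.008 and 0.018 m and angle between mountant_jar's own z axis and vertical below 0.1 rad and linear speed of mountant_jar below 0.03 m/s), for 0.2 s.
At the end, for the whole second after the job is handed in: The amber jar stands upright on the coaster within 13 mm of its centre, and each of the three bottles stands upright in the spill tray within 15 mm of where it stood at the start; all at rest (all of step 2 and distance of each of bottle_blue, bottle_red, bottle_green from where it was at the start of the episode below 0.015 m and angle between each of bottle_blue, bottle_red, bottle_green's own z axis and vertical below 0.1 rad and linear speed of each of bottle_blue, bottle_red, bottle_green below 0.03 m/s); the robot touches nothing.
It fails at once if a bottle or the jar is tipped by more than about 30 degrees (angle between any of bottle_blue, bottle_red, bottle_green, mountant_jar's own z axis and vertical above 0.52 rad).
It fails at once if a bottle or the jar is dropped (moves faster than 0.6 m/s while the fingers do not hold it: a fall of about 20 mm) ((linear speed of bottle_blue above 0.6 m/s and contact force between bottle_blue and the fingers below 0.2 N) or (linear speed of bottle_red above 0.6 m/s and contact force between bottle_red and the fingers below 0.2 N) or (linear speed of bottle_green above 0.6 m/s and contact force between bottle_green and the fingers below 0.2 N) or (linear speed of mountant_jar above 0.6 m/s and contact force between mountant_jar and the fingers below 0.2 N)).
It fails at once if the slide box, the wax block or the spare jar is moved by more than 20 mm (distance of any of slide_box, wax_block, spare_jar from where it was at the start of the episode above 0.02 m).
It also fails if it takes over 138 s, if anything falls off the work surface, if the arm or the gripper's body presses on something with over 40 N, if the wrist force passes 120 N, or if a joint passes its speed limit or range.

## Working session

There is one attempt and no reset: what is moved stays moved. The work goes in short steps, Python scripts to look and compute and a tool call to move; the robot and the scene stay as the last step left them, time stands still between calls to the robot, and variables do not carry over. Pictures are saved under pics/ and viewed, at most 14 in all, crops included, and the job is handed in when it is done.

Besides the shell and the picture viewer there is one more tool, called after "Emit:" by a JSON object that holds its "method" and its "body". step_arm: Moves the arm, as the interface text tells. Its arguments: {"type":"object","properties":{"plan":{"type":"array"},"squeeze":{"type":"number"}},"required":["plan"]}

```bash
ls; mkdir -p pics; cat > h.py <<'E'
import numpy as np, cv2
from workcell import read_state, viewer, order, robot
def pts(p,m):
    v,u=np.nonzero(m&(p["z_map"]>0)); z=p["z_map"][v,u]
    c=np.c_[(u-p["cx"])/p["fx"]*z,(v-p["cy"])/p["fy"]*z,z]
    return (c-np.asarray(p["t"]))@np.asarray(p["R"])
E
python3 - <<'E'
from h import *
s=read_state(); print(s)
for c in("top","scene"):
    p=viewer.camera(c); cv2.imwrite(f"pics/{c}0.png",p["image"])
    for n in "bottle_blue bottle_red bottle_green mountant_jar spill_tray side_tray coverslip_board slide_box wax_block spare_jar".split():
        for d in viewer.regions_of(p,n)[:2]:
            w=pts(p,d["region"])
            if len(w)<5: print(c,n,"few");continue
            zt=np.percentile(w[:,2],98); t=w[w[:,2]>zt-.008]
            print(c,n,round(d["confidence"],2),np.round(d["point"]),len(w),"zt",zt.round(3),"topmean",t.mean(0).round(4),"topmid",((t.min(0)+t.max(0))/2).round(4),"ext",np.percentile(w,1,axis=0).round(3),np.percentile(w,99,axis=0).round(3))
E
```

```text
pics
{'time_s': 0.0, 'joints': array([ 1.04900496e+00,  1.50995174e-01,  1.43801777e+00, -2.76027465e-06,
        1.55381351e+00, -1.33991656e-01]), 'qd': array([ 2.58000794e-05, -7.64566541e-04, -1.37718096e-04, -1.06328799e-03,
       -6.45775523e-04, -2.80555047e-04]), 'joint_torque': array([-4.01664593e-04, -7.13022137e+01, -5.70872533e+01,  6.72339479e-05,
        8.50156794e-03,  4.74246895e-05]), 'ee_pos': array([0.21732839, 0.53208077, 0.23067684]), 'orientation': array([-6.05268213e-01, -3.08233214e+00,  1.83595720e-03]), 'force': array([0.47321374, 0.00739996, 0.5281693 ]), 'torque': array([-0.01234926, -0.01134775,  0.02511126]), 'finger_force': 0.0, 'width': 0.0852830119608717}
top bottle_blue 0.78 [355. 174.] 1007 zt 0.146 topmean [ 0.6454 -0.0862  0.1435] topmid [ 0.6462 -0.086   0.1435] ext [ 0.616 -0.112  0.009] [ 0.671 -0.057  0.146]
top bottle_red 0.98 [292. 184.] 949 zt 0.146 topmean [0.6206 0.0367 0.1435] topmid [0.621  0.0372 0.1434] ext [0.591 0.009 0.016] [0.648 0.065 0.146]
top bottle_green 0.74 [331. 209.] 909 zt 0.146 topmean [ 0.5716 -0.0375  0.1436] topmid
[... 2744 characters left out ...]
0165] ext [0.348 0.238 0.001] [0.648 0.371 0.02 ]
scene coverslip_board 0.98 [203. 185.] 3577 zt 0.014 topmean [ 0.5583 -0.2982  0.0095] topmid [ 0.5505 -0.2991  0.0115] ext [ 0.449 -0.368  0.002] [ 0.658 -0.23   0.015]
scene slide_box 0.66 [240. 282.] 2148 zt 0.037 topmean [ 0.7963 -0.1218  0.034 ] topmid [ 0.7946 -0.1222  0.0337] ext [ 0.749 -0.174  0.004] [ 0.843 -0.069  0.037]
scene wax_block 0.69 [314. 149.] 159 zt 0.016 topmean [ 0.3902 -0.0271  0.0132] topmid [ 0.3902 -0.027   0.013 ] ext [ 0.373 -0.048 -0.001] [ 0.404 -0.006  0.016]
scene spare_jar 0.78 [343. 294.] 642 zt 0.046 topmean [0.7828 0.0949 0.0437] topmid [0.7821 0.0947 0.0429] ext [ 0.749  0.069 -0.001] [0.807 0.119 0.047]
```

View pics/top0.png

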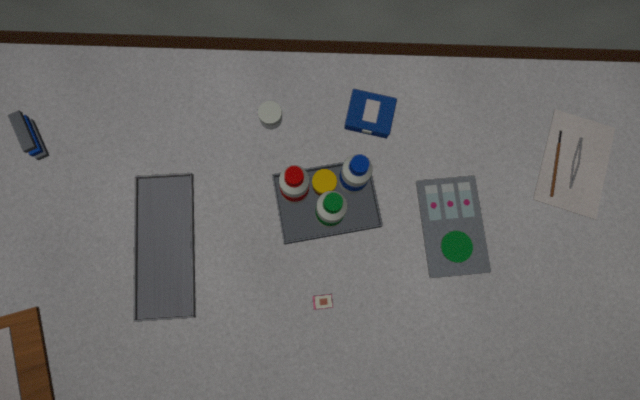

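```bash
python3 - <<'E'
from h import *
from scipy.spatial.transform import Rotation as Ro
for c in("top","scene"):
    p=viewer.camera(c); hsv=cv2.cvtColor(p["image"],cv2.COLOR_BGR2HSV)
    w=pts(p,(hsv[...,0]>40)&(hsv[...,0]<85)&(hsv[...,1]>70))
    w=w[(w[:,2]<.03)&(w[:,1]<-.15)]
    print(c,"coaster",len(w),w.mean(0).round(4),w.min(0).round(3),w.max(0).round(3), (cv2.minEnclosingCircle(w[:,:2].astype(np.float32)*1000)))
    for n in("side_tray","coverslip_board"):
        d=viewer.regions_of(p,n)[0]; w=pts(p,d["region"]); w=w[w[:,2]>.004]
        print(n,cv2.minAreaRect(w[:,:2].astype(np.float32)*1000))
print(Ro.from_rotvec(read_state()["orientation"]).as_matrix().round(3), robot.pinch_z)
E
```

```text
top coaster 812 [ 0.5078 -0.3071  0.0136] [ 0.475 -0.343  0.006] [ 0.542 -0.273  0.019] ((507.940673828125, -308.1971435546875), 35.51605987548828)
side_tray ((497.67852783203125, 302.76141357421875), (298.4454345703125, 121.9014892578125), 4.98397159576416)
coverslip_board ((553.087646484375, -301.35028076171875), (210.04248046875, 131.23240661621094), 6.615405082702637)
scene coaster 435 [ 0.5086 -0.3043  0.0125] [ 0.475 -0.337  0.007] [ 0.541 -0.272  0.016] ((508.661376953125, -306.62457275390625), 34.960472106933594)
side_tray ((496.51458740234375, 303.81109619140625), (303.0002746582031, 120.38886260986328), 4.622576713562012)
coverslip_board ((551.6329345703125, -300.34356689453125), (212.81784057617188, 131.97625732421875), 6.4561028480529785)
[[-0.926  0.378 -0.   ]
 [ 0.378  0.926 -0.   ]
 [ 0.    -0.    -1.   ]] 0.0187
```

The top view shows the red cap at (294,177), the yellow jar at (324,182), the blue cap at (359,165) and the green cap at (332,202). The side tray is around (165,248) and the coaster at (457,246). The measured spacings match the given geometry (tray yaw ≈ 11.3°).

Emit:
{"method": "step_arm", "body": {"plan": [[0, 0, 0.35, 0.63, -0.77, -0.08, 0], [0, 0, 0.35, 0.63, -0.77, -0.08, 0], [0, 0, 0.35, 0.63, -0.77, -0.08, 0], [0, 0, 0.35, 0.63, -0.77, -0.08, 0], [0, 0, 0.35, 0.63, -0.77, -0.08, 0], [0, 0, 0.35, 0.63, -0.77, -0.08, 0], [0, 0, 0.35, 0.63, -0.77, -0.08, 0], [0, 0, 0.35, 0.63, -0.77, -0.08, 0], [0, 0, 0.35, 0.63, -0.77, -0.08, 0], [0, 0, 0.35, 0.63, -0.77, -0.08, 0]], "squeeze": 50}}

```text
time_s: 2.4
ee_pos: [0.4703, 0.2228, 0.1993]
orientation: [0.031, 3.141, 0.0]
force: [-0.6, 0.6, -0.8]
width: 0.0859
finger_force: 0.0
```

Emit:
{"method": "step_arm", "body": {"plan": [[0, 0, 0.35, 0.63, -0.77, -0.08, 0], [0, 0, 0.35, 0.63, -0.77, -0.08, 0], [0, 0, 0.35, 0.63, -0.77, -0.08, 0], [0, 0, 0.35, 0.63, -0.77, -0.08, 0], [0, 0, 0.35, 0.63, -0.77, -0.08, 0], [0, 0, 0.35, 0.63, -0.77, -0.08, 0], [0, 0, 0, 0, 0, 0, 0], [0, 0, 0, 0, 0, 0, 0]]}}

```text
time_s: 3.2
ee_pos: [0.6207, 0.0389, 0.1795]
orientation: [0.309, -3.125, -0.0]
force: [0.3, 1.3, -0.2]
width: 0.0853
finger_force: 0.0
```

Emit:
{"method": "step_arm", "body": {"plan": [[0, 0, 0, 0.02, -0.03, -0.5, 0], [0, 0, 0, 0, 0, -0.5, 0], [0, 0, 0, 0, 0, -0.4, 0], [0, 0, 0, 0, 0, -0.19, 0], [0, 0, 0, 0, 0, 0, 0], [0, 0, 0, 0, 0, 0, 1], [0, 0, 0, 0, 0, 0, 1], [0, 0, 0, 0, 0, 0, 1], [0, 0, 0, 0, 0, 0, 1], [0, 0, 0, 0, 0, 0, 1]]}}

```text
time_s: 4.2
ee_pos: [0.6218, 0.0382, 0.1173]
orientation: [-0.311, 3.125, -0.001]
force: [0.6, -0.9, 5.5]
width: 0.0346
finger_force: 49.6
```

Emit:
{"method": "step_arm", "body": {"plan": [[0, 0, 0, 0, 0, 0, 1], [0, 0, 0, 0, 0, 0, 1], [0, 0, 0, 0, 0, 0, 1]]}}

```text
time_s: 4.5
ee_pos: [0.6218, 0.0382, 0.1173]
orientation: [-0.311, 3.125, -0.001]
force: [-0.1, -0.5, 6.0]
width: 0.0346
finger_force: 49.6
```

Emit:
{"method": "step_arm", "body": {"plan": [[0, 0, 0, 0, 0, 0.3, 1], [0, 0, 0, 0, 0, 0.5, 1], [0, 0, 0, 0, 0, 0.5, 1], [0, 0, 0, 0, 0, 0.5, 1], [0, 0, 0, -0.03, 0.21, 0.2, 1], [0, 0, 0, -0.06, 0.5, 0, 1], [0, 0, 0, -0.1, 0.8, 0, 1], [0, 0, 0, -0.1, 0.8, 0, 1], [0, 0, 0, -0.1, 0.8, 0, 1], [0, 0, 0, -0.1, 0.8, 0, 1]]}}

```text
time_s: 5.5
ee_pos: [0.6011, 0.1964, 0.1962]
orientation: [0.312, -3.125, 0.0]
force: [0.5, 0.6, -2.3]
width: 0.0346
finger_force: 50.3
```

Emit:
{"method": "step_arm", "body": {"plan": [[0, 0, 0, -0.1, 0.8, 0, 1], [0, 0, 0, -0.1, 0.8, 0, 1], [0, 0, 0, -0.1, 0.6, 0, 1], [0, 0, 0, -0.05, 0.4, 0, 1], [0, 0, 0, -0.03, 0.3, -0.2, 1], [0, 0, 0, 0, 0, -0.4, 1], [0, 0, 0, 0, 0, -0.5, 1], [0, 0, 0, 0, 0, -0.4, 1], [0, 0, 0, 0, 0, -0.3, 1], [0, 0, 0, 0, 0, 0, 1]]}}

```text
time_s: 6.5
ee_pos: [0.5861, 0.3101, 0.1224]
orientation: [0.311, -3.123, 0.001]
force: [0.5, -0.2, -1.7]
width: 0.0344
finger_force: 50.4
```

Emit:
{"method": "step_arm", "body": {"plan": [[0, 0, 0, 0, 0, -0.08, 1], [0, 0, 0, 0, 0, -0.06, 1], [0, 0, 0, 0, 0, 0, 1], [0, 0, 0, 0, 0, 0, 1]]}}

```text
time_s: 6.9
ee_pos: [0.5868, 0.3107, 0.1193]
orientation: [-0.311, 3.126, 0.0]
force: [0.5, 0.1, -2.2]
width: 0.0344
finger_force: 50.4
```

Emit:
{"method": "step_arm", "body": {"plan": [[0, 0, 0, 0, 0, 0, 0.4], [0, 0, 0, 0, 0, 0, 0.2], [0, 0, 0, 0, 0, 0, 0], [0, 0, 0, 0, 0, 0, 0], [0, 0, 0, 0, 0, 0, 0]]}}

```text
time_s: 7.4
ee_pos: [0.5867, 0.3107, 0.1189]
orientation: [-0.312, 3.126, -0.0]
force: [-0.2, -0.0, 0.1]
width: 0.0855
finger_force: 0.0
```

Emit:
{"method": "step_arm", "body": {"plan": [[0, 0, 0, 0, 0, 0.5, 0], [0, 0, 0, 0, 0, 0.5, 0], [0, 0, 0, 0, 0, 0.5, 0], [0, 0, 0, -0.04, -0.9, 0, 0], [0, 0, 0, -0.04, -0.9, 0, 0], [0, 0, 0, -0.04, -0.9, 0, 0], [0, 0, 0, -0.04, -0.9, 0, 0], [0, 0, 0, -0.04, -0.9, 0, 0], [0, 0, 0, -0.04, -0.9, 0, 0], [0, 0, 0, -0.04, -0.9, 0, 0]]}}

```text
time_s: 8.4
ee_pos: [0.5752, 0.0573, 0.1791]
orientation: [-0.312, 3.126, -0.0]
force: [0.5, 1.2, 0.1]
width: 0.0853
finger_force: 0.0
```

Emit:
{"method": "step_arm", "body": {"plan": [[0, 0, 0, -0.04, -0.9, 0, 0], [0, 0, 0, -0.04, -0.9, 0, 0], [0, 0, 0, 0, -0.57, 0, 0], [0, 0, 0, 0, 0, 0, 0], [0, 0, 0, 0, 0, 0, 0]]}}

```text
time_s: 8.9
ee_pos: [0.5722, -0.0363, 0.1789]
orientation: [-0.31, 3.126, 0.0]
force: [-0.3, 0.9, 0.2]
width: 0.0855
finger_force: 0.0
```

Emit:
{"method": "step_arm", "body": {"plan": [[0, 0, 0, 0, 0, -0.5, 0], [0, 0, 0, 0, 0, -0.5, 0], [0, 0, 0, 0, 0, -0.4, 0], [0, 0, 0, 0, 0, -0.15, 0], [0, 0, 0, 0, 0, 0, 0], [0, 0, 0, 0, 0, 0, 1], [0, 0, 0, 0, 0, 0, 1], [0, 0, 0, 0, 0, 0, 1], [0, 0, 0, 0, 0, 0, 1], [0, 0, 0, 0, 0, 0, 1]]}}

```text
time_s: 9.9
ee_pos: [0.5726, -0.0363, 0.1177]
orientation: [-0.311, 3.125, -0.001]
force: [0.1, -0.5, 5.6]
width: 0.0349
finger_force: 49.6
```

Emit:
{"method": "step_arm", "body": {"plan": [[0, 0, 0, 0, 0, 0, 1], [0, 0, 0, 0, 0, 0, 1]]}}

```text
time_s: 10.1
ee_pos: [0.5726, -0.0362, 0.1176]
orientation: [-0.311, 3.125, -0.001]
force: [0.7, -0.3, 6.0]
width: 0.0346
finger_force: 49.6
```

Emit:
{"method": "step_arm", "body": {"plan": [[0, 0, 0, 0, 0, 0.3, 1], [0, 0, 0, 0, 0, 0.5, 1], [0, 0, 0, 0, 0, 0.5, 1], [0, 0, 0, 0, 0, 0.5, 1], [0, 0, 0, -0.04, 0.2, 0.2, 1], [0, 0, 0, -0.11, 0.5, 0, 1], [0, 0, 0, -0.2, 0.9, 0, 1], [0, 0, 0, -0.2, 0.9, 0, 1], [0, 0, 0, -0.2, 0.9, 0, 1], [0, 0, 0, -0.2, 0.9, 0, 1]]}}

```text
time_s: 11.1
ee_pos: [0.5333, 0.1377, 0.1967]
orientation: [0.311, -3.126, -0.0]
force: [0.1, -0.2, -2.4]
width: 0.0344
finger_force: 50.5
```

Emit:
{"method": "step_arm", "body": {"plan": [[0, 0, 0, -0.2, 0.9, 0, 1], [0, 0, 0, -0.2, 0.9, 0, 1], [0, 0, 0, -0.2, 0.9, 0, 1], [0, 0, 0, -0.16, 0.7, 0, 1], [0, 0, 0, -0.11, 0.5, 0, 1], [0, 0, 0, -0.06, 0.28, -0.2, 1], [0, 0, 0, 0, 0, -0.4, 1], [0, 0, 0, 0, 0, -0.5, 1], [0, 0, 0, 0, 0, -0.4, 1], [0, 0, 0, 0, 0, -0.3, 1]]}}

```text
time_s: 12.1
ee_pos: [0.4965, 0.3026, 0.1231]
orientation: [0.311, -3.125, 0.001]
force: [0.2, 0.4, -1.5]
width: 0.0344
finger_force: 50.6
```

Emit:
{"method": "step_arm", "body": {"plan": [[0, 0, 0, 0, 0, -0.1, 1], [0, 0, 0, 0, 0, -0.08, 1], [0, 0, 0, 0, 0, 0, 1], [0, 0, 0, 0, 0, 0, 1]]}}

```text
time_s: 12.5
ee_pos: [0.4973, 0.3031, 0.1183]
orientation: [-0.311, 3.125, 0.0]
force: [0.3, 0.5, -2.8]
width: 0.0344
finger_force: 50.7
```

Emit:
{"method": "step_arm", "body": {"plan": [[0, 0, 0, 0, 0, -0.02, 0.4], [0, 0, 0, 0, 0, 0, 0.2], [0, 0, 0, 0, 0, 0, 0], [0, 0, 0, 0, 0, 0, 0], [0, 0, 0, 0, 0, 0, 0], [0, 0, 0, 0, 0, 0.5, 0], [0, 0, 0, 0, 0, 0.5, 0], [0, 0, 0, 0, 0, 0.5, 0], [0, 0, 0, 0.35, -0.9, 0, 0], [0, 0, 0, 0.34, -0.9, 0, 0]]}}

```text
time_s: 13.5
ee_pos: [0.5249, 0.2308, 0.1776]
orientation: [-0.315, 3.125, 0.0]
force: [0.6, -0.7, -0.4]
width: 0.0857
finger_force: 0.0
```

Emit:
{"method": "step_arm", "body": {"plan": [[0, 0, 0, 0.35, -0.9, 0, 0], [0, 0, 0, 0.34, -0.9, 0, 0], [0, 0, 0, 0.35, -0.9, 0, 0], [0, 0, 0, 0.34, -0.9, 0, 0], [0, 0, 0, 0.35, -0.9, 0, 0], [0, 0, 0, 0.34, -0.9, 0, 0], [0, 0, 0, 0.35, -0.9, 0, 0], [0, 0, 0, 0.34, -0.9, 0, 0], [0, 0, 0, 0.28, -0.71, 0, 0], [0, 0, 0, 0, 0, 0, 0]]}}

```text
time_s: 14.5
ee_pos: [0.6469, -0.0888, 0.1762]
orientation: [0.307, -3.126, 0.001]
force: [-0.1, 0.1, 0.4]
width: 0.0855
finger_force: 0.0
```

Emit:
{"method": "step_arm", "body": {"plan": [[0, 0, 0, 0, 0, 0, 0]]}}

```text
time_s: 14.6
ee_pos: [0.6462, -0.0857, 0.1765]
orientation: [0.31, -3.126, -0.0]
force: [-0.1, 0.1, -0.1]
width: 0.0856
finger_force: 0.0
```

Emit:
{"method": "step_arm", "body": {"plan": [[0, 0, 0, 0, 0.01, -0.5, 0], [0, 0, 0, 0, 0, -0.5, 0], [0, 0, 0, 0, 0, -0.35, 0], [0, 0, 0, 0, 0, -0.15, 0], [0, 0, 0, 0, 0, 0, 0], [0, 0, 0, 0, 0, 0, 1], [0, 0, 0, 0, 0, 0, 1], [0, 0, 0, 0, 0, 0, 1], [0, 0, 0, 0, 0, 0, 1], [0, 0, 0, 0, 0, 0, 1]]}}

```text
time_s: 15.6
ee_pos: [0.6466, -0.0851, 0.1176]
orientation: [-0.311, 3.125, -0.001]
force: [-0.7, -0.8, 6.2]
width: 0.0345
finger_force: 49.7
```

Emit:
{"method": "step_arm", "body": {"plan": [[0, 0, 0, 0, 0, 0, 1], [0, 0, 0, 0, 0, 0, 1]]}}

```text
time_s: 15.8
ee_pos: [0.6466, -0.0851, 0.1177]
orientation: [-0.311, 3.125, -0.001]
force: [0.3, -0.9, 5.7]
width: 0.0345
finger_force: 49.7
```

Emit:
{"method": "step_arm", "body": {"plan": [[0, 0, 0, 0, 0, 0.3, 1], [0, 0, 0, 0, 0, 0.5, 1], [0, 0, 0, 0, 0, 0.5, 1], [0, 0, 0, 0, 0, 0.5, 1], [0, 0, 0, -0.12, 0.2, 0.2, 1], [0, 0, 0, -0.31, 0.5, 0, 1], [0, 0, 0, -0.5, 0.8, 0, 1], [0, 0, 0, -0.5, 0.8, 0, 1], [0, 0, 0, -0.5, 0.8, 0, 1], [0, 0, 0, -0.5, 0.8, 0, 1]]}}

```text
time_s: 16.8
ee_pos: [0.5474, 0.0726, 0.1966]
orientation: [0.311, -3.126, -0.0]
force: [0.4, -0.0, -2.9]
width: 0.0347
finger_force: 50.5
```

Emit:
{"method": "step_arm", "body": {"plan": [[0, 0, 0, -0.5, 0.8, 0, 1], [0, 0, 0, -0.5, 0.8, 0, 1], [0, 0, 0, -0.5, 0.8, 0, 1], [0, 0, 0, -0.5, 0.8, 0, 1], [0, 0, 0, -0.5, 0.8, 0, 1], [0, 0, 0, -0.5, 0.8, 0, 1], [0, 0, 0, -0.32, 0.5, 0, 1], [0, 0, 0, -0.22, 0.32, -0.2, 1], [0, 0, 0, 0, 0, -0.4, 1], [0, 0, 0, 0, 0, -0.4, 1]]}}

```text
time_s: 17.8
ee_pos: [0.4063, 0.2965, 0.1563]
orientation: [0.314, -3.126, -0.0]
force: [0.8, -0.7, -3.5]
width: 0.0345
finger_force: 50.5
```

Emit:
{"method": "step_arm", "body": {"plan": [[0, 0, 0, 0, 0, -0.4, 1], [0, 0, 0, 0, 0, -0.3, 1], [0, 0, 0, 0, 0, -0.1, 1], [0, 0, 0, 0, 0, 0, 1], [0, 0, 0, 0, 0, 0, 1]]}}

```text
time_s: 18.3
ee_pos: [0.4076, 0.296, 0.1255]
orientation: [-0.311, 3.125, 0.0]
force: [-0.3, -0.6, -3.5]
width: 0.0348
finger_force: 50.5
```

Emit:
{"method": "step_arm", "body": {"plan": [[0, 0, 0, 0, 0, -0.12, 1], [0, 0, 0, 0, 0, -0.08, 1], [0, 0, 0, 0, 0, 0, 1], [0, 0, 0, 0, 0, 0, 0.4], [0, 0, 0, 0, 0, 0, 0.2], [0, 0, 0, 0, 0, 0, 0], [0, 0, 0, 0, 0, 0, 0], [0, 0, 0, 0, 0, 0.5, 0], [0, 0, 0, 0, 0, 0.5, 0], [0, 0, 0, 0, 0, 0.5, 0]]}}

```text
time_s: 19.3
ee_pos: [0.4074, 0.2958, 0.1775]
orientation: [0.311, -3.126, 0.0]
force: [-0.3, -0.1, 0.2]
width: 0.0856
finger_force: 0.0
```

```bash
cat > m.py <<'E'
from h import *
import sys
for c in("top","scene"):
    p=viewer.camera(c); cv2.imwrite(f"pics/{c}{sys.argv[1]}.png",p["image"])
    for n in "bottle_blue bottle_red bottle_green mountant_jar slide_box wax_block spare_jar".split():
        for d in viewer.regions_of(p,n)[:1]:
            w=pts(p,d["region"])
            if len(w)<5: print(c,n,"few");continue
            zt=np.percentile(w[:,2],95); t=w[(w[:,2]>zt-.006)&(w[:,2]<zt+.006)]
            print(c,n,round(d["confidence"],2),"zt",zt.round(3),"topmean",t.mean(0).round(4))
E
python3 m.py 1
```

```text
top bottle_blue 0.66 zt 0.144 topmean [0.3967 0.2899 0.1434]
top bottle_red 0.98 zt 0.145 topmean [0.5857 0.3079 0.1433]
top bottle_green 0.59 zt 0.145 topmean [0.4966 0.3006 0.1434]
top mountant_jar 0.92 zt 0.052 topmean [ 0.6333 -0.0253  0.0495]
top slide_box 0.92 zt 0.038 topmean [ 0.7936 -0.1243  0.0358]
top wax_block 0.63 zt 0.017 topmean [ 0.3893 -0.0273  0.0146]
top spare_jar 0.64 zt 0.048 topmean [0.7809 0.0935 0.0455]
scene bottle_blue 0.82 zt 0.143 topmean [0.4118 0.294  0.1417]
scene bottle_red 0.66 zt 0.143 topmean [0.5873 0.3095 0.1418]
scene bottle_green 0.75 zt 0.142 topmean [0.4983 0.3015 0.1416]
scene mountant_jar 0.59 zt 0.05 topmean [ 0.634  -0.0236  0.0481]
scene slide_box 0.68 zt 0.036 topmean [ 0.796  -0.1222  0.034 ]
scene wax_block 0.45 zt 0.016 topmean [ 0.3901 -0.0264  0.0136]
scene spare_jar 0.88 zt 0.046 topmean [0.7825 0.0948 0.0439]
```

View pics/scene1.png

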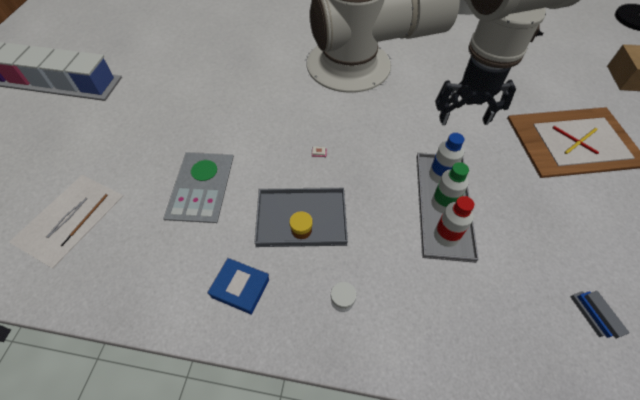

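All three bottles stand in the steel tray, with caps at about (455,140), (458,171) and (463,205). The jar is free at (301,222). Next is the jar.

Emit:
{"method": "step_arm", "body": {"plan": [[0, 0, 0, 0.57, -0.8, 0, 0], [0, 0, 0, 0.57, -0.8, 0, 0], [0, 0, 0, 0.57, -0.8, 0, 0], [0, 0, 0, 0.57, -0.8, 0, 0], [0, 0, 0, 0.57, -0.8, 0, 0], [0, 0, 0, 0.56, -0.8, 0, 0], [0, 0, 0, 0.56, -0.8, 0, 0], [0, 0, 0, 0.56, -0.8, 0, 0], [0, 0, 0, 0.56, -0.8, 0, 0], [0, 0, 0, 0.57, -0.8, 0, 0]]}}

```text
time_s: 21.1
ee_pos: [0.6346, -0.0256, 0.1768]
orientation: [0.311, -3.126, 0.0]
force: [0.4, 0.2, 0.2]
width: 0.0851
finger_force: 0.0
```

Emit:
{"method": "step_arm", "body": {"plan": [[0, 0, 0, 0, 0, -0.6, 0], [0, 0, 0, 0, 0, -0.8, 0], [0, 0, 0, 0, 0, -0.8, 0], [0, 0, 0, 0, 0, -0.6, 0], [0, 0, 0, 0, 0, 0, 0], [0, 0, 0, 0, 0, 0, 0]]}}

```text
time_s: 21.7
ee_pos: [0.634, -0.0242, 0.0655]
orientation: [-0.312, 3.126, -0.0]
force: [-0.1, 0.2, 0.8]
width: 0.0854
finger_force: 0.0
```

Emit:
{"method": "step_arm", "body": {"plan": [[0, 0, 0, 0, 0, -0.4, 0], [0, 0, 0, 0, 0, -0.4, 0], [0, 0, 0, 0, 0, -0.3, 0], [0, 0, 0, 0, 0, -0.19, 0], [0, 0, 0, 0, 0, 0, 0], [0, 0, 0, 0, 0, 0, 1], [0, 0, 0, 0, 0, 0, 1], [0, 0, 0, 0, 0, 0, 1], [0, 0, 0, 0, 0, 0, 1], [0, 0, 0, 0, 0, 0, 1]], "squeeze": 40}}

```text
time_s: 22.7
ee_pos: [0.6343, -0.0242, 0.0141]
orientation: [-0.311, 3.125, -0.001]
force: [-0.3, 0.9, 7.0]
width: 0.0509
finger_force: 41.5
```

Emit:
{"method": "step_arm", "body": {"plan": [[0, 0, 0, 0, 0, 0, 1], [0, 0, 0, 0, 0, 0, 1]]}}

```text
time_s: 22.9
ee_pos: [0.6342, -0.0242, 0.0141]
orientation: [-0.311, 3.125, -0.001]
force: [-1.3, 0.1, 5.7]
width: 0.0511
finger_force: 41.5
```

Emit:
{"method": "step_arm", "body": {"plan": [[0, 0, 0, 0, 0, 0.3, 1], [0, 0, 0, 0, 0, 0.5, 1], [0, 0, 0, 0, 0, 0.5, 1], [0, 0, 0, -0.13, -0.3, 0.2, 1], [0, 0, 0, -0.27, -0.6, 0, 1], [0, 0, 0, -0.36, -0.8, 0, 1], [0, 0, 0, -0.36, -0.8, 0, 1], [0, 0, 0, -0.36, -0.8, 0, 1], [0, 0, 0, -0.36, -0.8, 0, 1], [0, 0, 0, -0.36, -0.8, 0, 1]]}}

```text
time_s: 23.9
ee_pos: [0.5445, -0.2218, 0.0734]
orientation: [0.311, -3.126, 0.0]
force: [1.3, 0.0, -1.5]
width: 0.0511
finger_force: 42.0
```

Emit:
{"method": "step_arm", "body": {"plan": [[0, 0, 0, -0.36, -0.8, 0, 1], [0, 0, 0, -0.31, -0.7, 0, 1], [0, 0, 0, -0.18, -0.4, 0, 1], [0, 0, 0, -0.11, -0.25, 0, 1], [0, 0, 0, 0, 0, -0.4, 1], [0, 0, 0, 0, 0, -0.4, 1], [0, 0, 0, 0, 0, -0.2, 1], [0, 0, 0, 0, 0, 0, 1], [0, 0, 0, 0, 0, 0, 1]]}}

```text
time_s: 24.8
ee_pos: [0.5078, -0.3059, 0.0338]
orientation: [-0.312, 3.126, -0.0]
force: [-0.9, 0.2, -1.6]
width: 0.0507
finger_force: 42.0
```

Emit:
{"method": "step_arm", "body": {"plan": [[0, 0, 0, 0, 0, -0.12, 1], [0, 0, 0, 0, 0, -0.1, 1], [0, 0, 0, 0, 0, -0.06, 1], [0, 0, 0, 0, 0, 0, 1], [0, 0, 0, 0, 0, 0, 1]]}}

```text
time_s: 25.3
ee_pos: [0.5075, -0.3062, 0.0222]
orientation: [-0.311, 3.126, -0.0]
force: [-0.4, 0.1, 0.6]
width: 0.0509
finger_force: 42.1
```

Emit:
{"method": "step_arm", "body": {"plan": [[0, 0, 0, 0, 0, 0, 0.3], [0, 0, 0, 0, 0, 0, 0.1], [0, 0, 0, 0, 0, 0, 0], [0, 0, 0, 0, 0, 0, 0], [0, 0, 0, 0, 0, 0.5, 0], [0, 0, 0, 0, 0, 0.8, 0], [0, 0, 0, 0, 0, 0.9, 0], [0, 0, 0, 0, 0, 0.9, 0], [0, 0, 0, 0, 0, 0.8, 0], [0, 0, 0, 0, 0, 0, 0]]}}

```text
time_s: 26.3
ee_pos: [0.5087, -0.3071, 0.1829]
orientation: [-0.311, 3.121, -0.008]
force: [0.7, -0.8, 1.1]
width: 0.0857
finger_force: 0.0
```

Emit:
{"method": "step_arm", "body": {"plan": [[0, 0, 0, -0.14, 0.84, 0, 0], [0, 0, 0, -0.14, 0.84, 0, 0], [0, 0, 0, -0.14, 0.84, 0, 0], [0, 0, 0, -0.14, 0.84, 0, 0], [0, 0, 0, -0.14, 0.84, 0, 0], [0, 0, 0, -0.14, 0.84, 0, 0], [0, 0, 0, -0.14, 0.84, 0, 0], [0, 0, 0, -0.14, 0.84, 0, 0], [0, 0, 0, -0.14, 0.84, 0, 0]]}}

```text
time_s: 27.2
ee_pos: [0.4565, -0.0025, 0.1777]
orientation: [0.311, -3.126, 0.0]
force: [-0.2, 0.6, -0.3]
width: 0.0856
finger_force: 0.0
```

```bash
python3 m.py 2; python3 -c "
import cv2;i=cv2.imread('pics/scene2.png')[120:250,130:380];cv2.imwrite('pics/c2.png',cv2.resize(i,None,fx=3,fy=3))"
```

```text
top bottle_blue 0.56 zt 0.145 topmean [0.4081 0.2933 0.1435]
top bottle_red 0.84 zt 0.145 topmean [0.5853 0.3075 0.1435]
top mountant_jar 0.79 zt 0.06 topmean [ 0.5067 -0.3058  0.0578]
top slide_box 0.58 zt 0.038 topmean [ 0.7938 -0.124   0.0357]
top wax_block 0.74 zt 0.017 topmean [ 0.3893 -0.0278  0.0147]
top spare_jar 0.8 zt 0.048 topmean [0.7819 0.0936 0.0454]
scene bottle_blue 0.63 zt 0.143 topmean [0.4113 0.2946 0.1418]
scene bottle_red 0.94 zt 0.142 topmean [0.5872 0.3096 0.1416]
scene bottle_green 0.81 zt 0.143 topmean [0.499  0.3023 0.1418]
scene mountant_jar 0.9 zt 0.058 topmean [ 0.509  -0.3021  0.0564]
scene slide_box 0.8 zt 0.036 topmean [ 0.7965 -0.1213  0.034 ]
scene wax_block 0.7 zt 0.016 topmean [ 0.3903 -0.027   0.0135]
scene spare_jar 0.97 zt 0.046 topmean [0.7828 0.0951 0.0439]
```

View pics/c2.png

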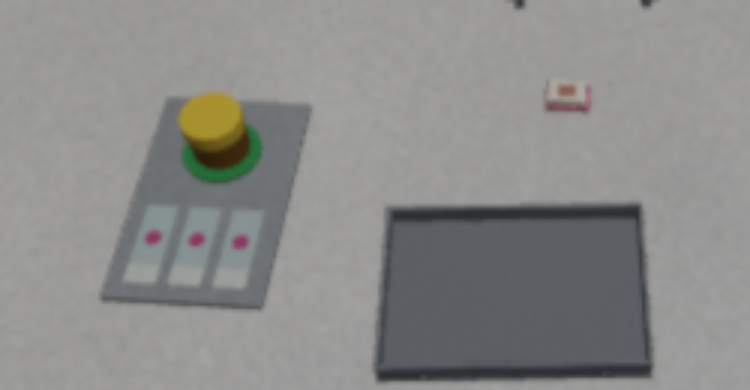

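The crop shows the amber jar upright and centred on the green coaster, at about (215,150) in the crop. The measured centre is (0.508, -0.304). Now the bottles go back, blue first.

Emit:
{"method": "step_arm", "body": {"plan": [[0, 0, 0, -0.14, 0.84, 0, 0], [0, 0, 0, -0.14, 0.84, 0, 0], [0, 0, 0, -0.14, 0.84, 0, 0], [0, 0, 0, -0.14, 0.84, 0, 0], [0, 0, 0, -0.14, 0.84, 0, 0], [0, 0, 0, -0.14, 0.84, 0, 0], [0, 0, 0, -0.14, 0.84, 0, 0], [0, 0, 0, -0.14, 0.84, 0, 0], [0, 0, 0, -0.14, 0.8, 0, 0], [0, 0, 0, 0, 0, 0, 0]], "squeeze": 50}}

```text
time_s: 29.0
ee_pos: [0.4058, 0.2999, 0.1779]
orientation: [0.316, -3.125, -0.001]
force: [-0.6, -1.0, -0.5]
width: 0.0855
finger_force: 0.0
```

Emit:
{"method": "step_arm", "body": {"plan": [[0, 0, 0, 0, 0, 0, 0]]}}

```text
time_s: 29.1
ee_pos: [0.4064, 0.2974, 0.1779]
orientation: [0.314, -3.125, 0.001]
force: [-0.4, -0.9, 0.0]
width: 0.0856
finger_force: 0.0
```

Emit:
{"method": "step_arm", "body": {"plan": [[0, 0, 0, 0.02, -0.02, -0.5, 0], [0, 0, 0, 0, 0, -0.5, 0], [0, 0, 0, 0, 0, -0.35, 0], [0, 0, 0, 0, 0, -0.15, 0], [0, 0, 0, 0, 0, 0, 0], [0, 0, 0, 0, 0, 0, 1], [0, 0, 0, 0, 0, 0, 1], [0, 0, 0, 0, 0, 0, 1], [0, 0, 0, 0, 0, 0, 1], [0, 0, 0, 0, 0, 0, 1]]}}

```text
time_s: 30.1
ee_pos: [0.4078, 0.2964, 0.1188]
orientation: [-0.312, 3.125, 0.0]
force: [0.1, -1.0, 5.5]
width: 0.0341
finger_force: 49.5
```

Emit:
{"method": "step_arm", "body": {"plan": [[0, 0, 0, 0, 0, 0, 1], [0, 0, 0, 0, 0, 0, 1]]}}

```text
time_s: 30.3
ee_pos: [0.4078, 0.2963, 0.1188]
orientation: [-0.312, 3.125, 0.0]
force: [0.2, -2.0, 5.7]
width: 0.0346
finger_force: 49.5
```

Emit:
{"method": "step_arm", "body": {"plan": [[0, 0, 0, 0, 0, 0.3, 1], [0, 0, 0, 0, 0, 0.5, 1], [0, 0, 0, 0, 0, 0.5, 1], [0, 0, 0, 0, 0, 0.5, 1], [0, 0, 0, 0.12, -0.2, 0.2, 1], [0, 0, 0, 0.31, -0.5, 0, 1], [0, 0, 0, 0.5, -0.8, 0, 1], [0, 0, 0, 0.5, -0.8, 0, 1], [0, 0, 0, 0.5, -0.8, 0, 1], [0, 0, 0, 0.5, -0.8, 0, 1]]}}

```text
time_s: 31.3
ee_pos: [0.5052, 0.1383, 0.1979]
orientation: [0.311, -3.126, 0.0]
force: [0.9, 0.4, -3.3]
width: 0.035
finger_force: 50.4
```

Emit:
{"method": "step_arm", "body": {"plan": [[0, 0, 0, 0.5, -0.8, 0, 1], [0, 0, 0, 0.5, -0.8, 0, 1], [0, 0, 0, 0.5, -0.8, 0, 1], [0, 0, 0, 0.5, -0.8, 0, 1], [0, 0, 0, 0.5, -0.8, 0, 1], [0, 0, 0, 0.5, -0.8, 0, 1], [0, 0, 0, 0.32, -0.5, 0, 1], [0, 0, 0, 0.22, -0.34, 0, 1], [0, 0, 0, 0, 0, 0, 1], [0, 0, 0, 0, 0, 0, 1]]}}

```text
time_s: 32.3
ee_pos: [0.6459, -0.0851, 0.1978]
orientation: [0.311, -3.125, -0.001]
force: [-0.5, 0.9, -3.5]
width: 0.0345
finger_force: 50.5
```

Emit:
{"method": "step_arm", "body": {"plan": [[0, 0, 0, 0, 0, -0.4, 1], [0, 0, 0, 0, 0, -0.5, 1], [0, 0, 0, 0, 0, -0.5, 1], [0, 0, 0, 0, 0, -0.3, 1], [0, 0, 0, 0, 0, -0.1, 1], [0, 0, 0, 0, 0, 0, 1], [0, 0, 0, 0, 0, 0, 1]]}}

```text
time_s: 33.0
ee_pos: [0.6466, -0.0852, 0.1271]
orientation: [-0.312, 3.125, -0.001]
force: [0.1, -0.0, -3.2]
width: 0.0344
finger_force: 50.5
```

Emit:
{"method": "step_arm", "body": {"plan": [[0, 0, 0, 0, 0, -0.12, 1], [0, 0, 0, 0, 0, -0.09, 1], [0, 0, 0, 0, 0, 0, 1], [0, 0, 0, 0, 0, 0, 1]]}}

```text
time_s: 33.4
ee_pos: [0.6468, -0.0856, 0.1188]
orientation: [-0.311, 3.124, -0.001]
force: [-0.1, -0.5, 6.9]
width: 0.0344
finger_force: 51.4
```

Emit:
{"method": "step_arm", "body": {"plan": [[0, 0, 0, 0, 0, 0, 0.4], [0, 0, 0, 0, 0, 0, 0.2], [0, 0, 0, 0, 0, 0, 0], [0, 0, 0, 0, 0, 0, 0], [0, 0, 0, 0, 0, 0.5, 0], [0, 0, 0, 0, 0, 0.5, 0], [0, 0, 0, 0, 0, 0.5, 0], [0, 0, 0, -0.35, 0.9, 0, 0], [0, 0, 0, -0.34, 0.9, 0, 0], [0, 0, 0, -0.35, 0.9, 0, 0]]}}

```text
time_s: 34.4
ee_pos: [0.604, 0.0236, 0.1776]
orientation: [-0.31, 3.126, -0.0]
force: [0.4, 0.0, -0.2]
width: 0.0855
finger_force: 0.0
```

Emit:
{"method": "step_arm", "body": {"plan": [[0, 0, 0, -0.34, 0.9, 0, 0], [0, 0, 0, -0.35, 0.9, 0, 0], [0, 0, 0, -0.34, 0.9, 0, 0], [0, 0, 0, -0.35, 0.9, 0, 0], [0, 0, 0, -0.34, 0.9, 0, 0], [0, 0, 0, -0.35, 0.9, 0, 0], [0, 0, 0, -0.34, 0.9, 0, 0], [0, 0, 0, -0.28, 0.71, 0, 0], [0, 0, 0, 0, 0, 0, 0], [0, 0, 0, 0, 0, 0, 0]]}}

```text
time_s: 35.4
ee_pos: [0.4968, 0.3034, 0.1776]
orientation: [0.314, -3.126, 0.0]
force: [0.6, -1.7, 0.2]
width: 0.0852
finger_force: 0.0
```

Emit:
{"method": "step_arm", "body": {"plan": [[0, 0, 0, 0, 0, -0.5, 0], [0, 0, 0, 0, 0, -0.5, 0], [0, 0, 0, 0, 0, -0.35, 0], [0, 0, 0, 0, 0, -0.15, 0], [0, 0, 0, 0, 0, 0, 0], [0, 0, 0, 0, 0, 0, 1], [0, 0, 0, 0, 0, 0, 1], [0, 0, 0, 0, 0, 0, 1], [0, 0, 0, 0, 0, 0, 1], [0, 0, 0, 0, 0, 0, 1]]}}

```text
time_s: 36.4
ee_pos: [0.4974, 0.3032, 0.1184]
orientation: [-0.311, 3.125, 0.0]
force: [0.1, -2.2, 5.5]
width: 0.0342
finger_force: 49.6
```

Emit:
{"method": "step_arm", "body": {"plan": [[0, 0, 0, 0, 0, 0, 1], [0, 0, 0, 0, 0, 0, 1]]}}

```text
time_s: 36.6
ee_pos: [0.4974, 0.3032, 0.1184]
orientation: [-0.311, 3.125, 0.0]
force: [-0.6, -1.3, 5.9]
width: 0.0345
finger_force: 49.6
```

Emit:
{"method": "step_arm", "body": {"plan": [[0, 0, 0, 0, 0, 0.3, 1], [0, 0, 0, 0, 0, 0.5, 1], [0, 0, 0, 0, 0, 0.5, 1], [0, 0, 0, 0, 0, 0.5, 1], [0, 0, 0, 0.04, -0.2, 0.2, 1], [0, 0, 0, 0.11, -0.5, 0, 1], [0, 0, 0, 0.2, -0.9, 0, 1], [0, 0, 0, 0.2, -0.9, 0, 1], [0, 0, 0, 0.2, -0.9, 0, 1], [0, 0, 0, 0.2, -0.9, 0, 1]]}}

```text
time_s: 37.6
ee_pos: [0.5349, 0.1292, 0.1975]
orientation: [0.312, -3.126, 0.0]
force: [1.1, -0.5, -1.8]
width: 0.0341
finger_force: 50.2
```

Emit:
{"method": "step_arm", "body": {"plan": [[0, 0, 0, 0.2, -0.9, 0, 1], [0, 0, 0, 0.2, -0.9, 0, 1], [0, 0, 0, 0.2, -0.9, 0, 1], [0, 0, 0, 0.16, -0.7, 0, 1], [0, 0, 0, 0.11, -0.5, 0, 1], [0, 0, 0, 0.06, -0.28, 0, 1], [0, 0, 0, 0, 0, 0, 1], [0, 0, 0, 0, 0, 0, 1]]}}

```text
time_s: 38.4
ee_pos: [0.572, -0.0357, 0.1975]
orientation: [0.311, -3.126, -0.0]
force: [0.1, 0.2, -2.2]
width: 0.0345
finger_force: 50.3
```

Emit:
{"method": "step_arm", "body": {"plan": [[0, 0, 0, 0, 0, -0.4, 1], [0, 0, 0, 0, 0, -0.5, 1], [0, 0, 0, 0, 0, -0.5, 1], [0, 0, 0, 0, 0, -0.3, 1], [0, 0, 0, 0, 0, -0.1, 1], [0, 0, 0, 0, 0, 0, 1], [0, 0, 0, 0, 0, 0, 1]]}}

```text
time_s: 39.1
ee_pos: [0.5726, -0.036, 0.1266]
orientation: [-0.312, 3.125, -0.001]
force: [-0.2, -0.3, -2.0]
width: 0.0343
finger_force: 50.4
```

Emit:
{"method": "step_arm", "body": {"plan": [[0, 0, 0, 0, 0, -0.12, 1], [0, 0, 0, 0, 0, -0.09, 1], [0, 0, 0, 0, 0, 0, 1], [0, 0, 0, 0, 0, 0, 1]]}}

```text
time_s: 39.5
ee_pos: [0.5728, -0.0364, 0.1184]
orientation: [-0.311, 3.124, -0.001]
force: [-0.3, -1.4, 10.0]
width: 0.0345
finger_force: 51.4
```

Emit:
{"method": "step_arm", "body": {"plan": [[0, 0, 0, 0, 0, 0, 0.4], [0, 0, 0, 0, 0, 0, 0.2], [0, 0, 0, 0, 0, 0, 0], [0, 0, 0, 0, 0, 0, 0], [0, 0, 0, 0, 0, 0.5, 0], [0, 0, 0, 0, 0, 0.5, 0], [0, 0, 0, 0, 0, 0.5, 0], [0, 0, 0, 0.04, 0.9, 0, 0], [0, 0, 0, 0.04, 0.9, 0, 0], [0, 0, 0, 0.04, 0.9, 0, 0]]}}

```text
time_s: 40.5
ee_pos: [0.577, 0.0729, 0.1774]
orientation: [-0.31, 3.126, -0.0]
force: [0.4, -0.8, 0.1]
width: 0.0856
finger_force: 0.0
```

Emit:
{"method": "step_arm", "body": {"plan": [[0, 0, 0, 0.04, 0.9, 0, 0], [0, 0, 0, 0.04, 0.9, 0, 0], [0, 0, 0, 0.04, 0.9, 0, 0], [0, 0, 0, 0.04, 0.9, 0, 0], [0, 0, 0, 0.04, 0.9, 0, 0], [0, 0, 0, 0.04, 0.9, 0, 0], [0, 0, 0, 0, 0.57, 0, 0], [0, 0, 0, 0, 0, 0, 0], [0, 0, 0, 0, 0, 0, 0]]}}

```text
time_s: 41.4
ee_pos: [0.5865, 0.3109, 0.1769]
orientation: [0.313, -3.125, 0.001]
force: [-0.6, -0.3, -0.3]
width: 0.0849
finger_force: 0.0
```

Emit:
{"method": "step_arm", "body": {"plan": [[0, 0, 0, 0, 0, -0.5, 0], [0, 0, 0, 0, 0, -0.5, 0], [0, 0, 0, 0, 0, -0.33, 0], [0, 0, 0, 0, 0, -0.13, 0], [0, 0, 0, 0, 0, 0, 0], [0, 0, 0, 0, 0, 0, 1], [0, 0, 0, 0, 0, 0, 1], [0, 0, 0, 0, 0, 0, 1], [0, 0, 0, 0, 0, 0, 1], [0, 0, 0, 0, 0, 0, 1]]}}

```text
time_s: 42.4
ee_pos: [0.5869, 0.3107, 0.1196]
orientation: [-0.311, 3.125, 0.0]
force: [0.6, -0.5, 6.1]
width: 0.0343
finger_force: 49.7
```

Emit:
{"method": "step_arm", "body": {"plan": [[0, 0, 0, 0, 0, 0, 1], [0, 0, 0, 0, 0, 0, 1]]}}

```text
time_s: 42.6
ee_pos: [0.587, 0.3107, 0.1197]
orientation: [-0.311, 3.125, 0.0]
force: [-0.6, -1.2, 5.4]
width: 0.0345
finger_force: 49.7
```

Emit:
{"method": "step_arm", "body": {"plan": [[0, 0, 0, 0, 0, 0.3, 1], [0, 0, 0, 0, 0, 0.5, 1], [0, 0, 0, 0, 0, 0.5, 1], [0, 0, 0, 0, 0, 0.5, 1], [0, 0, 0, 0.03, -0.21, 0.2, 1], [0, 0, 0, 0.06, -0.5, 0, 1], [0, 0, 0, 0.1, -0.8, 0, 1], [0, 0, 0, 0.1, -0.8, 0, 1], [0, 0, 0, 0.1, -0.8, 0, 1], [0, 0, 0, 0.1, -0.8, 0, 1]]}}

```text
time_s: 43.6
ee_pos: [0.606, 0.1525, 0.1986]
orientation: [0.311, -3.125, 0.0]
force: [1.3, -0.4, -2.3]
width: 0.0343
finger_force: 50.1
```

Emit:
{"method": "step_arm", "body": {"plan": [[0, 0, 0, 0.1, -0.8, 0, 1], [0, 0, 0, 0.1, -0.8, 0, 1], [0, 0, 0, 0.1, -0.6, 0, 1], [0, 0, 0, 0.05, -0.4, 0, 1], [0, 0, 0, 0.03, -0.3, 0, 1], [0, 0, 0, 0, 0, 0, 1], [0, 0, 0, 0, 0, 0, 1]]}}

```text
time_s: 44.3
ee_pos: [0.6213, 0.0387, 0.1988]
orientation: [0.312, -3.126, -0.0]
force: [0.5, 0.8, -2.4]
width: 0.0343
finger_force: 50.2
```

Emit:
{"method": "step_arm", "body": {"plan": [[0, 0, 0, 0, 0, -0.4, 1], [0, 0, 0, 0, 0, -0.5, 1], [0, 0, 0, 0, 0, -0.5, 1], [0, 0, 0, 0, 0, -0.3, 1], [0, 0, 0, 0, 0, -0.1, 1], [0, 0, 0, 0, 0, 0, 1], [0, 0, 0, 0, 0, 0, 1]]}}

```text
time_s: 45.0
ee_pos: [0.6218, 0.0385, 0.1279]
orientation: [-0.312, 3.125, -0.0]
force: [-0.2, 0.2, -2.5]
width: 0.0347
finger_force: 50.2
```

Set down, release, then retreat upwards and towards the robot's left, clear of the camera views.

Emit:
{"method": "step_arm", "body": {"plan": [[0, 0, 0, 0, 0, -0.12, 1], [0, 0, 0, 0, 0, -0.08, 1], [0, 0, 0, 0, 0, 0, 1], [0, 0, 0, 0, 0, 0, 1]]}}

```text
time_s: 45.4
ee_pos: [0.6219, 0.0381, 0.1196]
orientation: [-0.311, 3.125, -0.001]
force: [-0.3, -0.9, 5.7]
width: 0.0343
finger_force: 50.9
```

Emit:
{"method": "step_arm", "body": {"plan": [[0, 0, 0, 0, 0, 0, 0.4], [0, 0, 0, 0, 0, 0, 0.2], [0, 0, 0, 0, 0, 0, 0], [0, 0, 0, 0, 0, 0, 0], [0, 0, 0, 0, 0, 0.5, 0], [0, 0, 0, 0, 0, 0.5, 0], [0, 0, 0, 0, 0, 0.5, 0], [0, 0, 0, -0.3, 0.9, 0, 0], [0, 0, 0, -0.3, 0.9, 0, 0], [0, 0, 0, -0.3, 0.9, 0, 0]]}}

```text
time_s: 46.4
ee_pos: [0.5849, 0.1472, 0.1789]
orientation: [-0.31, 3.126, -0.0]
force: [1.4, -0.2, -0.4]
width: 0.0854
finger_force: 0.0
```

Emit:
{"method": "step_arm", "body": {"plan": [[0, 0, 0, -0.3, 0.9, 0, 0], [0, 0, 0, -0.3, 0.9, 0, 0], [0, 0, 0, -0.3, 0.9, 0, 0], [0, 0, 0, -0.3, 0.9, 0, 0], [0, 0, 0, -0.3, 0.9, 0, 0], [0, 0, 0, -0.3, 0.9, 0, 0], [0, 0, 0, 0, 0, 0, 0], [0, 0, 0, 0, 0, 0, 0]]}}

```text
time_s: 47.2
ee_pos: [0.5131, 0.3628, 0.1786]
orientation: [0.314, -3.126, 0.001]
force: [0.5, -0.7, -1.5]
width: 0.0849
finger_force: 0.0
```

```bash
python3 m.py 3
```

```text
top bottle_blue 0.89 zt 0.145 topmean [ 0.6461 -0.0874  0.1435]
top bottle_red 0.82 zt 0.145 topmean [0.6211 0.0362 0.1434]
top mountant_jar 0.74 zt 0.06 topmean [ 0.5065 -0.3054  0.0577]
top slide_box 0.64 zt 0.038 topmean [ 0.7937 -0.1242  0.0357]
top wax_block 0.42 zt 0.019 topmean [0.4973 0.3066 0.0186]
top spare_jar 0.77 zt 0.048 topmean [0.7814 0.0928 0.0455]
scene bottle_blue 0.64 zt 0.143 topmean [ 0.6475 -0.0856  0.1417]
scene bottle_red 0.57 zt 0.143 topmean [0.6225 0.0381 0.1418]
scene bottle_green 0.83 zt 0.143 topmean [ 0.573  -0.0359  0.142 ]
scene mountant_jar 0.94 zt 0.058 topmean [ 0.5071 -0.3041  0.0564]
scene slide_box 0.76 zt 0.036 topmean [ 0.7962 -0.1221  0.034 ]
scene wax_block 0.48 zt 0.016 topmean [ 0.3904 -0.0267  0.0137]
scene spare_jar 0.82 zt 0.046 topmean [0.7828 0.0957 0.0438]
```

View pics/scene3.png

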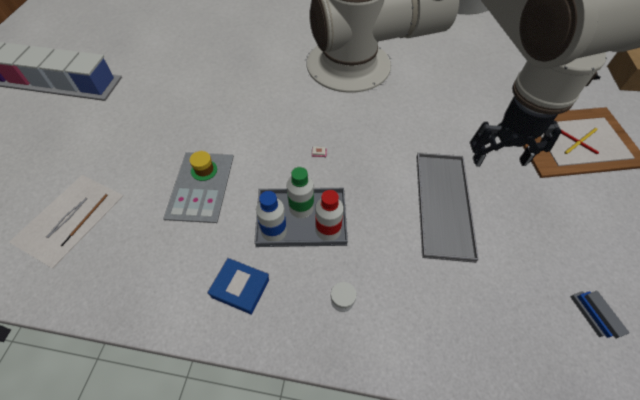

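All three bottles are back in the spill tray, with caps at (268,200), (299,176) and (330,199), within about 2 mm of where they started. The jar is on the coaster at (202,165), the bystanders haven't moved and the gripper is clear.

```bash
python3 -c "
from workcell import order; print(order.finish_job())"
```

```text
the job is handed in; nothing more can be done
None
```

The job is handed in: by the last camera check, the amber jar stands centred on the green coaster and all three bottles are back within about 2 mm of their starting spots, with the slide box, wax block and spare jar unmoved; the hand-in itself returned no verdict.

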